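Tip the parts tray and hold it

ROBOT

A 6-joint arm with a two-finger parallel gripper is mounted at the origin on a cart in front of the work surface, level with it; the furniture and walls round the work are solid. World frame = base frame: x ahead of the robot, y to its left, z up, the work surface at z = 0. Lengths are in m, angles in rad, forces in N, time in s.
With the tool pointing down it reaches from about 0.275 to 0.85 m from the base axis. Payload 5.2 kg.
Tool frame: the origin (TCP) lies between the finger pads; the fingertips stand 14 mm ahead of it and the grasp point (between the pads) lies 5 mm behind it; z points along the fingers, y is the line along which they close (so a half turn about z gives the same grasp; the last joint's range is limited). The gripper opens to 85 mm and grips with 20 to 120 N. Pads are 22 mm wide; open, the fingers measure 114 mm over their backs; the gripper's body (76 mm by 85 mm) begins 54 mm behind the grasp point. The pads swing forward as they close: fully open they stand 13 mm farther back than shut.
Start: joints at [-1.409, 0.259, 1.535, -0, 1.348, -0.203], TCP at [0.196, -0.514, 0.245] pointing down, gripper open.
Joint ranges: [-3.14, 3.14], [-0.91, 2.08], [0.19, 2.58], [-1.22, 4.36], [0.22, 2.71], [-3.12, 3.12]. Speed limits (rad/s): [2.57, 2.57, 3.14, 3.14, 3.14, 3.14].

INTERFACE

Orientations are given as a unit quaternion [w, x, y, z].
In Python, from cell import bot gives the robot as it stands.
- The arm moves only by the shell command python3 -m inch 'ROWS' [FORCE]. ROWS is a JSON object of lists of equal length, an entry for each row: "linear": the shift along the tool's x, y, z in m, a list of three; "spin": the turn about the tool's z in degrees; "gripper": the opening, from 0 (shut) to 1 (fully open). In form: {"linear": [[tx, ty, tz], ...], "spin": [spin, ...], "gripper": [gripper, ...]}. A call has 1 to 8 rows; each row shifts and turns the commanded pose from where the row before left it, along the tool's axes as they then stand; what a row does not reach is not made up. A row lasts 1/10 s, in which the tool goes at most 50 mm and 8.59 degrees, less where a joint would pass 70% of its speed; a pose out of reach is approached as far as the arm can. A call is refused whole if a number of a shift passes 0.05 or a number of a turn 8.59, either way. A call with a gripper value outside its range is refused whole. The fingers move at their own pace and stop on an object; FORCE is the grip in N (left out, the last holds). Time passes only in rows, so rows that do not move let the fingers close. It gives the time, the measured TCP pose, the force, the opening and the grip force at its end, in the units of the state.
- bot.get_obs(): the state, without advancing time (a new reading comes with each control period).
- bot.get_image(name): name is "scene" or "side" or "wrist"; returns the picture (400x640x3 uint8, red, green, blue); there is no depth.
- bot.camera_params(name): a dict with "camera_matrix" (3x3 intrinsics, pixels), "rvec" (rotation vector, rad) and "tvec" (3), from world to camera coordinates, as OpenCV has them. Camera axes: x right, y down, z forward; pixel columns grow to the right and rows downward; lengths in m; the calibration is good to about 2 mm. A picture is of the moment at which its call begins: read the wrist's pose just before it. camera_params takes no time and is no camera call; for the wrist camera it gives the pose at the moment of the call.
- bot.close_job(): hands the job in; it is judged then, once.
The state is a dict: "time": time; "q": joint angles; "joint_vel": joint speeds; "effort": joint torques, N m; "tool_pos": TCP position; "tool_rot": TCP orientation; "contact_force": force on the tool from outside, world axes, zero at the start; "torque": the same for the moment, N m; "opening": finger opening in m; "grasp_force": force on a finger pad.
Only numpy, scipy, OpenCV 4.12 (cv2) and the standard library are available. Lean on these libraries where they do the work, as an engineer would, in place of code of your own. Each camera call takes 0.05 s, during which the arm holds its last target. There are 200 camera calls.

TASK

Put the small black finned heat sink that lies on the bench into the grey parts tray, let go of it, then take the tray by its bar handle and raise that side until the tray is tilted about 35 degrees and all three parts (heat sink, capacitor, choke) have slid down into the quarter of the tray at the corner opposite the handle. Finish while still holding the tray tilted like that by the handle, steady, with the parts at rest in it; do not shift the fan, the circuit board or the tape roll.

Things in the scene. Friction and masses are not known exactly. Their poses are not given: they have to be found in the camera images.
- tray_centre (a point): Centre of the inner floor of the loose grey plastic tray: 170 x 170 mm outside, open top, rim 55 mm and inner floor 7 mm above the bench, walls 3 mm, slick inside (friction 0.1), about 0.35 kg; four 4 mm rubber feet, 16 mm across, at 74 mm in x and y. x and y run parallel to the walls, z up; handle at the -x -y corner (towards the robot at the start), gathering corner +x +y.
- handle: The tray's handle, origin at the middle of its bar: round steel bar 10 mm thick, 72 mm long, level across the -x -y corner, 162 mm from the tray's middle along the diagonal, 48 mm above the bench; 37 mm free between bar and tray corner, nothing below it. It can turn in a grip of about 20 N as the tray tilts about its opposite feet. Axes as tray_centre.
- tray_corner (a point): The inner floor corner (+x +y) opposite the handle, where the parts must gather; 82 mm along x and along y from tray_centre. Axes as those of tray_centre.
- heatsink_centre (a point): Centre of the black extruded heat sink with upright fins, 44 x 36 x 22 mm (its x, y, z), 42 g; lies on the bench to the right of the tray at the start, to be gripped across its 36 mm (y).
- capacitor_centre (a point): Centre of a brown can capacitor, a cylinder 22 mm across and 32 mm long (its z), standing in the tray at the start near its +y wall, on the -x side; may fall over and roll.
- choke_centre (a point): Centre of a copper-wound toroid choke, about 31 x 31 x 16 mm, lying in the tray at the start near its -y wall, on the +x side.
- fan: Bystander: black fan, 99 x 71 x 24 mm, on the bench behind and right of the tray; origin under its centre. To be left alone.
- board: Bystander: green circuit board, 64 x 100 x 17 mm, on the bench to the left of the tray; origin under its centre. To be left alone.
- tape: Bystander: roll of black tape, 82 x 84 x 20 mm, at the bench's front to the left; origin under its centre. To be left alone.

How it is judged:
By the outcome, as a careful person would: the job done as asked, in the order asked, and still so for the second after the job is handed in, while the arm keeps its last pose, push and grip.
It also fails if it takes over 51 s, if anything falls off the work surface, if the arm or the gripper's body presses on something with over 40 N, if the wrist force passes 120 N, or if a joint passes its speed limit or range.

## Working session

There is one attempt and no reset: what is moved stays moved. The work goes in short steps, Python scripts to look and compute and a shell command to move; the robot and the scene stay as the last step left them, time stands still between calls to the robot, and variables do not carry over. Pictures are saved under pics/ and viewed, at most 10 in all, crops included, and the job is handed in when it is done.

```bash
mkdir -p pics; ls
cat > h.py <<'E'
import numpy as np, cv2
from cell import bot
from scipy.spatial.transform import Rotation as R
def cam(n):
    p=bot.camera_params(n); K=np.array(p["camera_matrix"],float)
    return K,cv2.Rodrigues(np.array(p["rvec"],float))[0],np.array(p["tvec"],float).ravel()
def ray(n,u,v,z,c=None):
    K,r,t=c or cam(n); d=r.T@np.linalg.solve(K,[u,v,1.]); o=-r.T@t
    return o+d*(z-o[2])/d[2]
def proj(n,P,c=None):
    K,r,t=c or cam(n); q=K@(r@np.asarray(P,float)+t); return q[:2]/q[2]
def shot(n,f):
    c=cam(n); im=bot.get_image(n); cv2.imwrite("pics/"+f,im[:,:,::-1]); return im,c
E
python3 - <<'E'
from h import *
o=bot.get_obs(); print({k:np.round(v,3) for k,v in o.items()})
for n in("scene","side"):
    im,c=shot(n,n+"0.png"); print(n,-c[1].T@c[2],c[0][0,0])
E
```

```text
pics
{'time': np.float64(0.0), 'q': array([-1.409,  0.259,  1.536,  0.   ,  1.348, -0.203]), 'joint_vel': array([ 0.   , -0.   , -0.   , -0.   , -0.001,  0.001]), 'effort': array([-1.0000e-03, -4.4603e+01, -2.9057e+01, -0.0000e+00,  1.2000e-02,
        0.0000e+00]), 'tool_pos': array([ 0.196, -0.513,  0.244]), 'tool_rot': array([-0.001,  0.983,  0.181,  0.   ]), 'contact_force': array([-0.149,  0.094, -0.499]), 'torque': array([ 0.009,  0.044, -0.022]), 'grasp_force': np.float64(0.0), 'opening': np.float64(0.085)}
scene [ 1.21404852 -0.38733282  0.79462049] 367.69672622377794
side [0.13378277 0.72284715 0.63667952] 389.24448481962395
```

View pics/scene0.png

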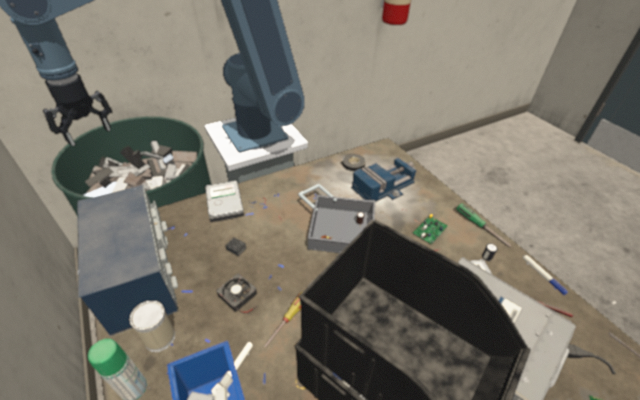

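View pics/side0.png

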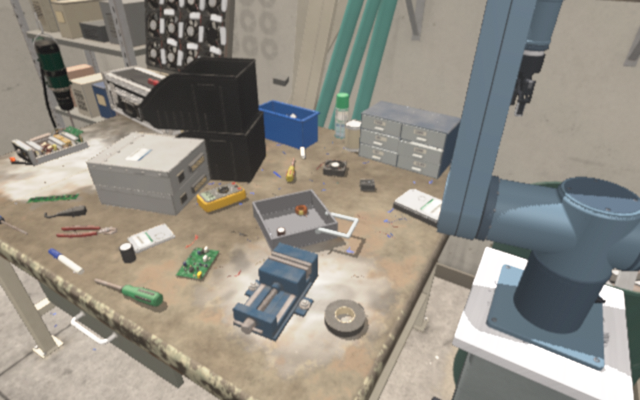

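The scene view shows the tray near (340,222), its handle at (315,195) and the heat sink at (235,245). In the side view the tray is at (293,218), the handle at (345,225) and the heat sink at (367,185). The vise stands close to the tray's left side.

Run:
```python
from h import *
for n,l in (("scene",[(235,245,.015),(312,195,.048),(342,222,.007)]),("side",[(367,185,.015),(347,226,.048),(295,222,.007)])):
    for u,v,z in l: print(n,u,v,ray(n,u,v,z).round(3))
a=cv2.imread("pics/scene0.png")[170:320,200:400]; b=cv2.imread("pics/side0.png")[150:280,235:400]
cv2.imwrite("pics/c0.png",np.hstack([cv2.resize(a,(400*2//2*1,300),interpolation=2),cv2.resize(b,(381,300),interpolation=2)]))
```

```text
scene 235 245 [ 0.529 -0.261  0.015]
scene 312 195 [0.476 0.006 0.048]
scene 342 222 [0.583 0.051 0.007]
side 367 185 [ 0.527 -0.252  0.015]
side 347 226 [0.465 0.01  0.048]
side 295 222 [0.618 0.017 0.007]
```

View pics/c0.png

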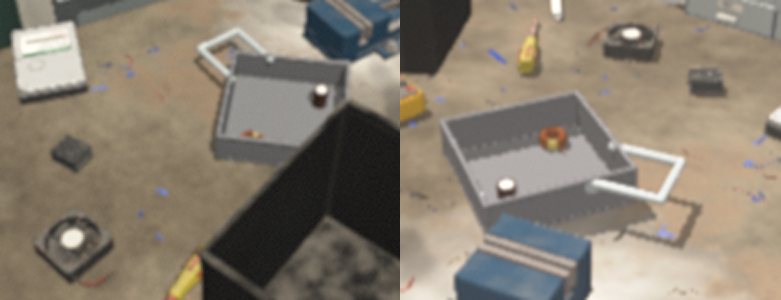

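The crop shows the tray's rim corners, the handle bar (side view, roughly (358,218) to (348,236)), and the heat sink at side (367,184). The choke lies near the -y wall and the capacitor near the +y wall.

Run:
```python
from h import *
S=lambda u,v,z:ray("side",235+(u-400)/2.31,150+v/2.31,z)
C=[S(443,121,.055),S(577,95,.055),S(636,165,.055),S(497,200,.055)]
for c in C: print("rim",c.round(3))
for i in range(4): print(np.linalg.norm(C[i]-C[(i+1)%4]).round(3), np.degrees(np.arctan2(*(C[(i+1)%4]-C[i])[1::-1])).round(1))
print(np.mean(C,0), S(685,158,.048),S(662,198,.048))
Q=lambda u,v,z:ray("scene",200+u/2,170+v/2,z)
print("scene rim",Q(237,57,.055),Q(348,65,.055),"bar",Q(198,44,.048),Q(237,27,.048))
# heat sink mask in both views
for n,(u,v),h in (("scene",(235,245),14),("side",(367,185),12)):
    im=cv2.imread(f"pics/{n}0.png"); s=im[v-h:v+h,u-h:u+h].max(2)<75
    ys,xs=np.nonzero(s); pts=np.c_[xs+u-h,ys+v-h].astype(np.float32)
    print(n,len(pts),pts.mean(0),pts.min(0),pts.max(0))
    W=np.array([ray(n,*p,.015)[:2] for p in pts],np.float32); print(cv2.minAreaRect(W*1000))
```

```text
rim [0.725 0.054 0.055]
rim [ 0.622 -0.076  0.055]
rim [0.491 0.014 0.055]
rim [0.585 0.142 0.055]
0.166 -128.3
0.158 145.4
0.159 53.8
0.165 -32.1
[0.6056753  0.03354509 0.055     ] [ 0.45481417 -0.03489052  0.048     ] [0.44432607 0.04270415 0.048     ]
scene rim [0.50569302 0.01254401 0.055     ] [0.59673065 0.15058848 0.055     ] bar [ 0.44544156 -0.02278606  0.048     ] [0.43712746 0.04987019 0.048     ]
scene 42 [231.69048 250.09525] [226. 246.] [237. 254.]
((541.6705932617188, -275.5518798828125), (43.67212677001953, 9.592687606811523), 31.804555892944336)
side 25 [367.32 187.36] [362. 186.] [373. 188.]
((520.6497192382812, -241.9101104736328), (34.136444091796875, 11.901432991027832), 31.54252815246582)
```

```bash
python3 -m inch '{"linear":[[0.04,-0.012,0],[0.04,-0.012,0],[0.04,-0.012,0],[0.04,-0.012,0],[0.04,-0.012,0],[0.04,-0.012,0],[0.04,-0.012,0],[0.04,-0.012,0]],"spin":[0,0,0,0,0,0,0,0],"gripper":[1,1,1,1,1,1,1,1]}' 40
python3 - <<'E'
from h import *
im,c=shot("wrist","w1.png"); o=bot.get_obs(); print(o["tool_pos"],o["tool_rot"],-c[1].T@c[2],c[1][2])
print(proj("wrist",[.528,-.257,.015],c))
E
```

```text
time: 0.9
tool_pos: [0.462, -0.3085, 0.2449]
tool_rot: [-0.0, 0.983, 0.181, -0.0]
contact_force: [1.1, -0.2, 0.0]
opening: 0.0855
grasp_force: 0.0
[ 0.46629827 -0.30432391  0.2449761 ] [-0.00141779  0.98312491  0.18291981  0.00193759] [ 0.52793175 -0.28321632  0.37422642] [-0.26323821 -0.09898692 -0.95963912]
[300.07128827  86.96274149]
```

View pics/w1.png

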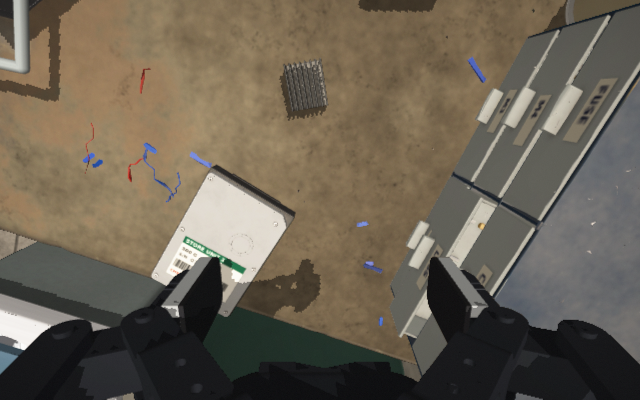

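The heat sink is at (305,88) in the wrist view, with its fins nearly vertical in the image, so the fingers already close across it. The drawer cabinet is on the right.

Run:
```python
from h import *
im=cv2.imread("pics/w1.png"); c=cam("wrist")
for p in [(284,64),(321,60),(327,105),(290,112),(305,84)]: print(ray("wrist",*p,.022,c).round(4))
hsv=cv2.cvtColor(im,cv2.COLOR_BGR2HSV)[40:140,260:350]
m=((hsv[...,1]<60)|(hsv[...,2]<60)).astype(np.uint8); m=cv2.morphologyEx(m,cv2.MORPH_OPEN,np.ones((3,3)))
m=cv2.morphologyEx(m,cv2.MORPH_CLOSE,np.ones((5,5)))
k=max(cv2.findContours(m,0,2)[0],key=cv2.contourArea).reshape(-1,2)+[260,40]
W=np.array([ray("wrist",*p,.022,c)[:2] for p in k],np.float32)*1000; print(cv2.boundingRect(k.astype(np.int32)),cv2.minAreaRect(W))
cv2.imwrite("pics/hs.png",cv2.resize(im[40:140,255:355],(400,400)))
```

```text
[ 0.547  -0.2311  0.022 ]
[ 0.5629 -0.2625  0.022 ]
[ 0.5268 -0.2827  0.022 ]
[ 0.5075 -0.2512  0.022 ]
[ 0.5373 -0.2559  0.022 ]
(284, 60, 44, 51) ((536.0855712890625, -256.9334716796875), (42.36012649536133, 36.1558952331543), 30.37091064453125)
```

View pics/hs.png

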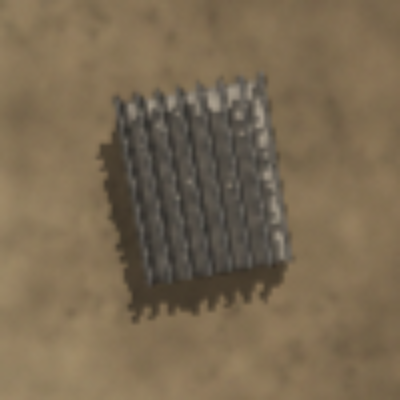

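```bash
python3 -m inch '{"linear":[[0.03,-0.007,0.02],[0.03,-0.007,0.03],[0.023,-0.006,0.03],[0,0,0.03],[0,0,0],[0,0,0]],"spin":[0,0,0,-4,-4,0],"gripper":[1,1,1,1,1,1]}' 40
python3 - <<'E'
from h import *
im,c=shot("wrist","w2.png"); o=bot.get_obs(); print(o["tool_pos"],o["tool_rot"],2*np.degrees(np.arctan2(o["tool_rot"][2],o["tool_rot"][1])))
u,v=proj("wrist",[.536,-.256,.022],c).astype(int);print(u,v)
hsv=cv2.cvtColor(im,cv2.COLOR_RGB2HSV);m=((hsv[...,1]<60)|(hsv[...,2]<60)).astype(np.uint8)
x0,y0=max(u-70,0),max(v-80,0); m=m[y0:v+80,x0:u+70]; m=cv2.morphologyEx(m,cv2.MORPH_OPEN,np.ones((5,5))); m=cv2.morphologyEx(m,cv2.MORPH_CLOSE,np.ones((9,9)))
k=max(cv2.findContours(m,0,2)[0],key=cv2.contourArea).reshape(-1,2)+[x0,y0]
W=np.array([ray("wrist",*p,.022,c)[:2] for p in k],np.float32)*1000; print(cv2.boundingRect(k.astype(np.int32)),cv2.minAreaRect(W))
E
```

```text
time: 1.55
tool_pos: [0.5306, -0.2609, 0.1335]
tool_rot: [-0.001, 0.968, 0.25, -0.001]
contact_force: [0.6, -0.9, -1.5]
opening: 0.0854
grasp_force: 0.0
[ 0.53114956 -0.26160009  0.13471955] [-4.33230794e-04  9.68526642e-01  2.48909258e-01 -3.70590455e-04] 28.82595899642504
323 189
(302, 163, 51, 57) ((536.19091796875, -259.164306640625), (41.1690788269043, 35.531455993652344), 30.34564971923828)
```

```bash
python3 -m inch '{"linear":[[0.006,0,0.03],[0,0,0.035],[0,0,0.035],[0,0,0.018],[0,0,0],[0,0,0],[0,0,0],[0,0,0]],"spin":[0,0,0,0,0,0,0,0],"gripper":[1,1,1,1,1,0.2,0.2,0.2]}' 40
python3 -m inch '{"linear":[[0,0,0],[0,0,0],[0,0,0]],"spin":[0,0,0],"gripper":[0.2,0.2,0.2]}' 40
```

```text
time: 2.4
tool_pos: [0.5377, -0.2596, 0.0192]
tool_rot: [0.001, 0.968, 0.249, 0.001]
contact_force: [-0.0, 0.1, 0.0]
opening: 0.0437
grasp_force: 0.0
time: 2.7
tool_pos: [0.5376, -0.2595, 0.0191]
tool_rot: [0.001, 0.968, 0.25, 0.001]
contact_force: [-0.5, -0.6, 6.2]
opening: 0.0351
grasp_force: 40.5
```

```bash
python3 -m inch '{"linear":[[0,0,-0.02],[0,0,-0.035],[0,0,-0.035],[0.012,-0.014,-0.035],[0.024,-0.028,-0.03],[0.024,-0.028,-0.02],[0.024,-0.028,-0.01],[0.024,-0.028,0]],"spin":[0,0,0,0,0,0,0,0],"gripper":[0.2,0.2,0.2,0.2,0.2,0.2,0.2,0.2]}' 40
python3 -m inch '{"linear":[[0.024,-0.028,0],[0.024,-0.028,0],[0.016,-0.02,0],[0,0,0],[0,0,0],[0,0,0],[0,0,0],[0,0,0]],"spin":[0,0,0,-8.5,-8.5,-8.5,0,0],"gripper":[0.2,0.2,0.2,0.2,0.2,0.2,0.2,0.2]}' 40
python3 - <<'E'
from h import *
im,c=shot("wrist","w3.png"); o=bot.get_obs(); print(o["tool_pos"],2*np.degrees(np.arctan2(o["tool_rot"][2],o["tool_rot"][1])),o["opening"],o["q"])
E
```

```text
time: 3.5
tool_pos: [0.5714, -0.0953, 0.2052]
tool_rot: [0.001, 0.968, 0.249, 0.002]
contact_force: [0.9, -0.3, -0.9]
opening: 0.0351
grasp_force: 40.0
time: 4.3
tool_pos: [0.5895, 0.0013, 0.2026]
tool_rot: [0.0, 0.89, 0.455, 0.0]
contact_force: [-0.1, -1.0, -1.3]
opening: 0.0354
grasp_force: 39.9
[0.58947343 0.00116194 0.20248084] 54.18571317303796 0.03547572948184939 [-1.87137391e-01  3.59326948e-01  1.50099792e+00  3.50785752e-05
  1.28108980e+00  4.37929815e-01]
```

View pics/w3.png

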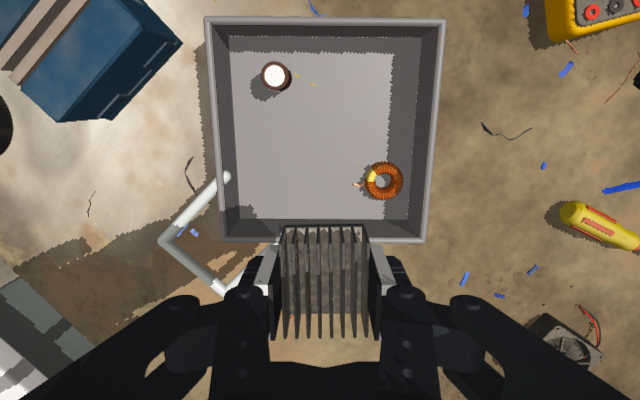

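The tray's rim corners are at (206,18), (446,20), (424,242) and (222,240), the capacitor top is at (275,75) and the choke at (384,181). The heat sink is held square to the tray.

Run:
```python
from h import *
c=cam("wrist")
C=np.array([ray("wrist",*p,.055,c) for p in [(206,18),(446,20),(424,242),(222,240)]]); print(C.round(4))
ctr=C.mean(0)[:2]; D=C[1]-C[3]; yaw=np.arctan2(D[1],D[0])-np.pi/4
print([np.linalg.norm(C[i]-C[(i+1)%4]).round(4) for i in range(4)],ctr,np.degrees(yaw))
print([np.degrees(np.arctan2(*(C[a]-C[b])[1::-1])).round(1) for a,b in((1,0),(2,3),(0,3),(1,2))])
r=np.array([[np.cos(yaw),np.sin(yaw)],[-np.sin(yaw),np.cos(yaw)]])
for n,p,z in(("cap",(275,75),.039),("choke",(384,181),.02)): print(n,(r@(ray("wrist",*p,z,c)[:2]-ctr)).round(4))
print("handle",ctr+r.T@np.array([-.1146,-.1146]), "tool in tray",r@(bot.get_obs()["tool_pos"][:2]-ctr))
```

```text
[[ 0.5932  0.1532  0.055 ]
 [ 0.7324  0.0514  0.055 ]
 [ 0.6302 -0.0873  0.055 ]
 [ 0.4907  0.0151  0.055 ]]
[np.float64(0.1724), np.float64(0.1723), np.float64(0.173), np.float64(0.1719)] [0.61164332 0.03311664] -36.458224679014144
[np.float64(-36.2), np.float64(-36.3), np.float64(53.4), np.float64(53.6)]
cap [-0.0398  0.0485]
choke [ 0.0551 -0.0409]
handle [0.45137215 0.00904447] tool in tray [ 0.00115762 -0.03887502]
```

```bash
python3 -m inch '{"linear":[[0.025,0.007,0],[0.026,0.007,0.02],[0,0,0.035],[0,0,0.035],[0,0,0.035],[0,0,0.03],[0,0,0.015],[0,0,0]],"spin":[0.5,0,0,0,0,0,0,0],"gripper":[0.2,0.2,0.2,0.2,0.2,0.2,0.2,0.2]}' 40
```

```text
time: 5.15
tool_pos: [0.6291, 0.0344, 0.03]
tool_rot: [-0.001, 0.892, 0.452, -0.002]
contact_force: [0.5, 0.3, -0.5]
opening: 0.035
grasp_force: 40.0
```

```bash
python3 -m inch '{"linear":[[0,0,0.002],[0,0,0]],"spin":[0,0],"gripper":[0.2,0.2]}' 40; python3 -m inch '{"linear":[[0,0,0],[0,0,0],[0,0,0],[0,0,0],[0,0,-0.02],[0,0,-0.03],[0,0,-0.04],[0,0,-0.03]],"spin":[0,0,0,0,0,0,0,0],"gripper":[0.6,0.6,0.6,0.6,0.6,0.6,0.6,0.6]}' 40
```

```text
time: 5.35
tool_pos: [0.6321, 0.0341, 0.032]
tool_rot: [0.001, 0.892, 0.453, 0.001]
contact_force: [-0.7, 0.2, -0.4]
opening: 0.0353
grasp_force: 40.0
time: 6.15
tool_pos: [0.6312, 0.0343, 0.1526]
tool_rot: [0.0, 0.891, 0.453, 0.001]
contact_force: [0.5, 0.1, 0.4]
opening: 0.0514
grasp_force: 0.0
```

```bash
python3 -m inch '{"linear":[[-0.01,-0.01,-0.02],[-0.021,-0.022,-0.02],[-0.024,-0.025,-0.01],[-0.024,-0.025,0],[-0.024,-0.025,0],[-0.0235,-0.0236,0],[0,0,0],[0,0,0]],"spin":[0,0,0,0,0,0,-8.5,-8.5],"gripper":[0.6,0.6,0.6,0.6,0.6,0.6,0.6,0.6]}'
python3 -m inch '{"linear":[[0,0,0],[0,0,0],[0,0,0],[0,0,0],[0,0,0]],"spin":[-8.5,-8.5,-8.5,-2,0],"gripper":[0.6,0.4,0.4,0.4,0.4]}'
python3 - <<'E'
from h import *
im,c=shot("wrist","w4.png"); o=bot.get_obs(); print(o["tool_pos"],2*np.degrees(np.arctan2(o["tool_rot"][2],o["tool_rot"][1])),o["opening"],o["q"])
E
```

```text
time: 6.95
tool_pos: [0.4497, 0.009, 0.2008]
tool_rot: [0.0, 0.813, 0.582, 0.0]
contact_force: [1.4, 0.3, -0.2]
opening: 0.0514
grasp_force: 0.0
time: 7.45
tool_pos: [0.4506, 0.0091, 0.2005]
tool_rot: [0.0, 0.653, 0.757, 0.0]
contact_force: [0.2, 0.4, 1.2]
opening: 0.0341
grasp_force: 0.0
[0.45064592 0.00910594 0.20043342] 98.33901931884549 0.03401338504745573 [-2.28172461e-01  1.17150432e-01  1.82808924e+00  1.58299841e-05
  1.19614008e+00 -3.73721596e-01]
```

View pics/w4.png

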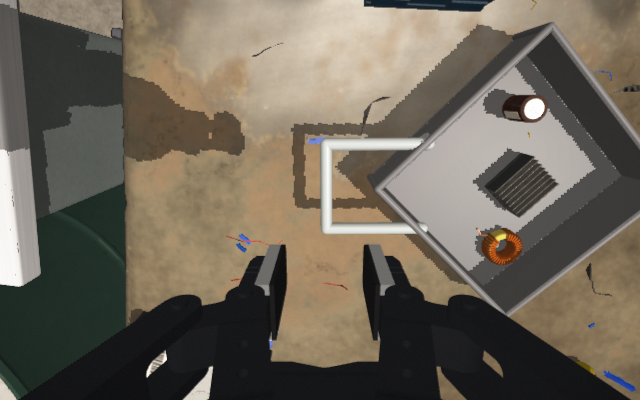

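The heat sink sits upright in the tray at (522,184). The handle bar runs vertically from (326,142) to (327,231), parallel to the pads.

Run:
```python
from h import *
c=cam("wrist"); o=bot.get_obs(); Rm=R.from_quat(o["tool_rot"],scalar_first=True).as_matrix()
a,b=[ray("wrist",*p,.05,c) for p in[(326,143),(327,229)]]; m=(a+b)/2
print(a,b,np.linalg.norm(a-b),np.degrees(np.arctan2(*(a-b)[1::-1])),"tool shift",Rm.T@(m-o["tool_pos"]))
for n,r in (("rim corner",(372,183)),): print(n,Rm.T@(ray("wrist",*r,.055,c)-o["tool_pos"]))
```

```text
[0.44589812 0.04545143 0.05      ] [ 0.45758486 -0.02687227  0.05      ] 0.07326184173408429 99.17903882453884 tool shift [3.24351274e-05 1.07999352e-03 1.50433643e-01]
rim corner [0.00514693 0.037837   0.1454408 ]
```

```bash
python3 -m inch '{"linear":[[0,0.001,0.03],[0,0,0.04],[0,0,0.04],[0,0,0.03],[0,0,0.015],[0,0,0.005],[0,0,0],[0,0,0]],"spin":[-0.5,0,0,0,0,0,0,0],"gripper":[0.32,0.32,0.32,0.32,0.32,0.32,0.32,0.32]}' 20
python3 -m inch '{"linear":[[0,0,0],[0,0,0],[0,0,0],[0,0,0],[0,0,0],[0,0,0]],"spin":[0,0,0,0,0,0],"gripper":[0,0,0,0,0,0]}' 20
```

```text
time: 8.3
tool_pos: [0.4525, 0.0091, 0.0412]
tool_rot: [0.001, 0.65, 0.76, 0.0]
contact_force: [0.4, -0.4, 1.0]
opening: 0.0274
grasp_force: 0.0
time: 8.9
tool_pos: [0.4525, 0.0091, 0.0413]
tool_rot: [0.001, 0.65, 0.76, 0.001]
contact_force: [-0.8, -0.4, 6.8]
opening: 0.009
grasp_force: 19.8
```

```bash
python3 -m inch '{"linear":[[0,0.001,-0.003],[0,0.0015,-0.006],[0,0.0015,-0.006],[0,0.0015,-0.006],[0,0.0015,-0.006],[0,0.002,-0.006],[0,0.002,-0.006],[0,0.0015,-0.006]],"spin":[0,0,0,0,0,0,0,0],"gripper":[0,0,0,0,0,0,0,0]}' 20
python3 - <<'E'
from h import *
im,c=shot("wrist","w5.png")
s,c2=shot("side","s5.png")
cv2.imwrite("pics/v5.png",np.hstack([cv2.resize(im[:,:,::-1],(480,300)),cv2.resize(s[140:290,230:390,::-1],(320,300))]))
E
```

```text
time: 9.7
tool_pos: [0.4645, 0.0112, 0.0859]
tool_rot: [0.0, 0.65, 0.76, 0.0]
contact_force: [1.2, 0.2, -3.1]
opening: 0.0093
grasp_force: 19.4
```

View pics/v5.png

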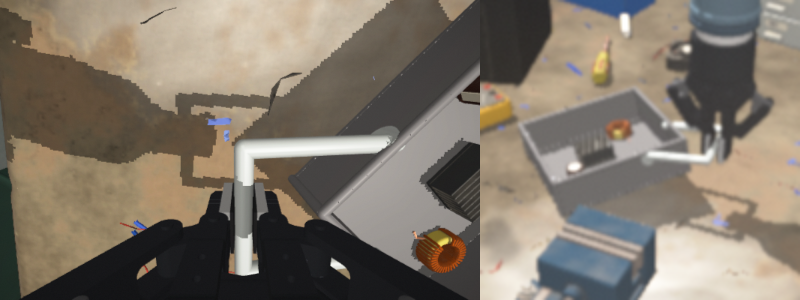

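The wrist half shows the bar clamped between the pads at about (243,220). In the side half the tray is tilted about 9° and the parts have not yet moved far.

```bash
python3 -m inch '{"linear":[[0,0.0025,-0.0055],[0,0.0025,-0.0055],[0,0.0025,-0.0055],[0,0.0025,-0.0055],[0,0.0025,-0.0055],[0,0.0025,-0.0055],[0,0.003,-0.0055],[0,0.0025,-0.0055]],"spin":[0,0,0,0,0,0,0,0],"gripper":[0,0,0,0,0,0,0,0]}' 20
python3 -m inch '{"linear":[[0,0.0035,-0.005],[0,0.0035,-0.005],[0,0.0035,-0.005],[0,0.0035,-0.005],[0,0.0035,-0.005],[0,0.0035,-0.005],[0,0.0035,-0.005],[0,0.0035,-0.005]],"spin":[0,0,0,0,0,0,0,0],"gripper":[0,0,0,0,0,0,0,0]}' 20
python3 -m inch '{"linear":[[0,0.004,-0.0045],[0,0.004,-0.0045],[0,0.004,-0.0045],[0,0.004,-0.0045],[0,0,0],[0,0,0],[0,0,0],[0,0,0]],"spin":[0,0,0,0,0,0,0,0],"gripper":[0,0,0,0,0,0,0,0]}' 20
python3 - <<'E'
from h import *
im,c=shot("scene","s6a.png"); s,c2=shot("side","s6.png")
cv2.imwrite("pics/v6.png",np.hstack([cv2.resize(im[150:280,260:420,::-1],(390,317),interpolation=2),cv2.resize(s[130:270,230:390,::-1],(362,317),interpolation=2)]))
E
```

```text
time: 10.6
tool_pos: [0.4849, 0.0144, 0.1299]
tool_rot: [0.0, 0.65, 0.76, 0.0]
contact_force: [1.4, 0.7, -2.8]
opening: 0.009
grasp_force: 19.6
time: 11.4
tool_pos: [0.5127, 0.0188, 0.1697]
tool_rot: [0.0, 0.65, 0.76, 0.0]
contact_force: [1.0, 0.5, -4.1]
opening: 0.009
grasp_force: 19.5
time: 12.2
tool_pos: [0.5276, 0.0212, 0.1871]
tool_rot: [-0.0, 0.65, 0.76, -0.0]
contact_force: [0.0, -0.1, -2.6]
opening: 0.0092
grasp_force: 19.5
```

View pics/v6.png

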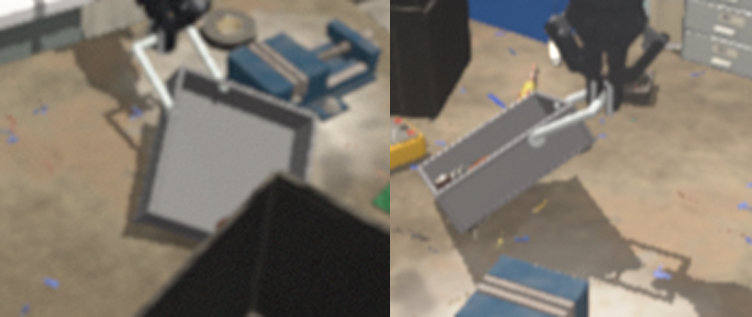

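The tray is tilted about 34° with the handle in the grip, and the parts are down at the far corner, mostly hidden by the crate in this view. I'll nudge it to 35°, let it settle, and check the parts and tilt with the wrist camera.

```bash
python3 -m inch '{"linear":[[0,0.0015,-0.0015],[0,0.0015,-0.0015],[0,0,0],[0,0,0],[0,0,0],[0,0,0],[0,0,0],[0,0,0]],"spin":[0,0,0,0,0,0,0,0],"gripper":[0,0,0,0,0,0,0,0]}' 20
python3 - <<'E'
from h import *
w,c=shot("wrist","w7.png"); s,c2=shot("side","s7.png"); b,_=shot("scene","b7.png")
a=cv2.resize(w[:,:,::-1],(640,400),interpolation=2)[:300,240:640]
a=np.hstack([a,cv2.resize(b[185:285,300:420,::-1],(400,300),interpolation=2)[:, :400]])
d=cv2.resize(s[160:235,235:345,::-1],(440,300),interpolation=2)
d=np.hstack([d,cv2.resize(s[130:290,220:412,::-1],(360,300),interpolation=2)])
cv2.imwrite("pics/v7.png",np.vstack([a,d])); print(bot.get_obs()["tool_pos"])
E
```

```text
time: 13.1
tool_pos: [0.5307, 0.0216, 0.1903]
tool_rot: [-0.0, 0.65, 0.76, -0.0]
contact_force: [0.0, 0.4, -2.2]
opening: 0.0093
grasp_force: 19.5
[0.53070009 0.02161902 0.19030153]
```

View pics/v7.png

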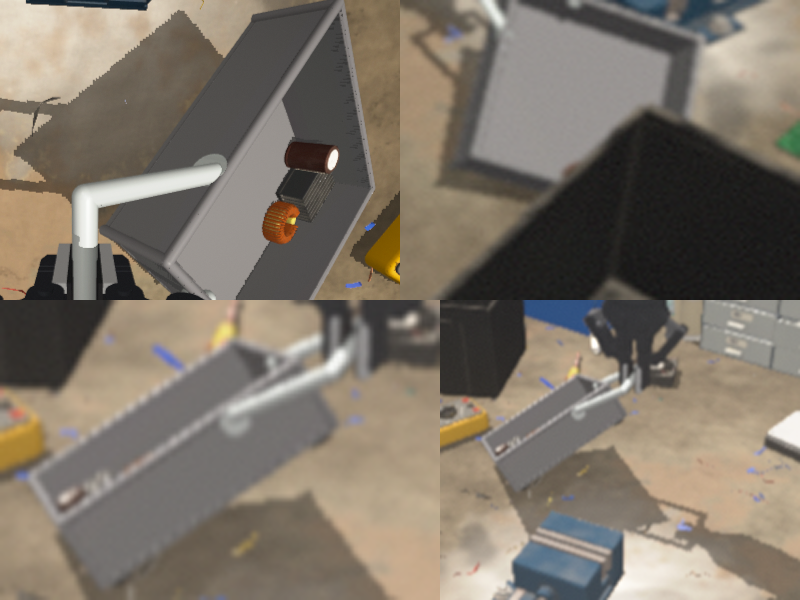

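All three parts are together at the far corner: choke at wrist pixel (520,222), heat sink (545,195), capacitor lying at (552,157). I'll convert these to tray coordinates and check the tilt against the far rim corner, seen at (613,187).

Run:
```python
from h import *
c=cam("wrist"); K,r,t=c; o=-r.T@t; p=bot.get_obs()["tool_pos"]
for th in (33,35,37):
    a=np.radians(th); g=np.radians(8.6); u=np.array([np.cos(g),np.sin(g),0]); ez=np.array([0,0,1.])
    d=np.cos(a)*u-np.sin(a)*ez; n=np.sin(a)*u+np.cos(a)*ez; l=np.cross(n,d)
    X=(d-l)/2**.5; Y=(d+l)/2**.5   # tray x,y
    bar=np.array([p[0],p[1],.197]); O=bar+.162*d-.041*n   # floor centre, bar 41 mm above floor
    print(th,"rim ++",proj("wrist",O+.085*X+.085*Y+.048*n,c),"rim -+",proj("wrist",O-.085*X+.085*Y+.048*n,c),"foot z",(O+.1127*d-.007*n)[2].round(4),"corner z",(O+.12*d-.003*n)[2].round(4))
    for k,px,h in(("choke",(520,222),.012),("hs",(545,195),.015),("cap",(552,157),.015)):
        q=r.T@np.linalg.solve(K,[*px,1.]); s=((O+h*n-o)@n)/(q@n); P=o+s*q-O; print("  ",k,(P@X).round(3),(P@Y).round(3))
```

```text
33 rim ++ [625.13542653 192.5278608 ] rim -+ [593.03905324   2.67976994] foot z 0.0071 corner z 0.0065
   choke 0.041 0.012
   hs 0.045 0.043
   cap 0.024 0.064
35 rim ++ [610.38030708 189.86084326] rim -+ [580.93083581   4.9879416 ] foot z 0.0001 corner z -0.0008
   choke 0.056 0.02
   hs 0.063 0.054
   cap 0.04 0.077
37 rim ++ [596.25055271 187.3905336 ] rim -+ [569.23305867   7.13473839] foot z -0.0067 corner z -0.0079
   choke 0.074 0.029
   hs 0.085 0.068
   cap 0.06 0.092
```

```bash
python3 -m inch '{"linear":[[0,0,0],[0,0,0],[0,0,0],[0,0,0],[0,0,0],[0,0,0],[0,0,0],[0,0,0]],"spin":[0,0,0,0,0,0,0,0],"gripper":[0,0,0,0,0,0,0,0]}' 20
python3 - <<'E'
from h import *
w,c=shot("wrist","w8.png"); a=cv2.imread("pics/w7.png")[:,:,::-1]
d=np.abs(w.astype(int)-a).max(2)>40; print("changed px",d.sum(), d[100:260,480:620].sum())
for n in("scene","side"):
    im,_=shot(n,n+"8.png"); z=cv2.imread(f"pics/{n}0.png")[:,:,::-1]; e=np.abs(im.astype(int)-z).max(2)>50
    for k,(u,v) in {"scene":{"fan":(237,292),"board":(431,229),"tape":(353,160)},"side":{"fan":(335,168),"board":(198,263),"tape":(345,318)}}[n].items(): print(n,k,e[v-14:v+14,u-18:u+18].sum())
E
```

```text
time: 14.05
tool_pos: [0.5307, 0.0216, 0.1903]
tool_rot: [0.0, 0.65, 0.76, 0.0]
contact_force: [-0.5, 0.1, -2.7]
opening: 0.0092
grasp_force: 19.5
changed px 112 28
scene fan 0
scene board 0
scene tape 145
side fan 296
side board 0
side tape 0
```

```bash
python3 -c "from cell import bot; print(bot.close_job())"
```

```text
the job is handed in; nothing more can be done
None
```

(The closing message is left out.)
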